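Shift the gear selector into the yellow slot

TASK

Put the gear selector into the slot marked with the yellow stud: push its lever with the fingertips through the gate, back to neutral, across, and then fully home in the yellow slot, without going into any other marked slot on the way. Only push the lever - do not grip or force it - and leave it standing there on its own, with your hand clear and the parts around the selector undisturbed.

Things in the scene. Friction and masses are not known exactly. Their poses are not given: they have to be found in the camera images.
- selector: gear selector fixed to the table: green cast housing, foot 126 x 162 mm, with a steel gate plate 118 x 118 mm on top. Origin: centre of the underside. x runs along the gate's rails (at yaw 0 away from the robot), y along the neutral bar (to the left), z up; yaw within 0.35 rad. Two 12 mm rods stick out 30 mm from the +x face, 40 mm up.
- gate (a point): centre of the gate plate's top, 85 mm above the table; plate 6 mm thick. A neutral bar along the selector's y, 20 mm wide, crosses three rails along x, 16 mm wide, at y = -25, 0 and +25 mm, which end at x = -34 and +34 mm: six slots. The four corner slots have coloured studs, the two in the middle rail none. The lever starts somewhere in the middle rail.
- shift (a joint): lean of the lever along the selector's x, rad: 0 = neutral, + leans to +x, end stops at -0.344 and +0.344. Pivot 12 mm above the table under the centre of the gate. Stays where it is left; moving it takes 2 to 3 N at the knob.
- select (a joint): lean of the lever along the selector's y, rad: 0 = middle rail, + leans to +y, end stops at -0.344 and +0.344 (outer rails). Stays where left; 2 to 3 N at the knob. The gate's edges guide the stem: it crosses between rails freely with shift within 0.06 of 0 and not at all beyond about 0.13, and shifts only with select near -0.34, 0 or +0.34.
- knob (a point): centre of the lever's black ball knob, 38 mm in diameter, 165 mm from the pivot along the 10 mm steel stem: 177 mm above the table when upright, and about 55 mm to the side of the gate's centre at a stop.
- stem (a point): point on the lever's axis where it passes through the gate plate, 76 mm from the pivot. In a corner slot fully home it is 22 mm, seen from above, from the centre of that slot's stud.
- mark_yellow: yellow round stud, 15 mm in diameter, 3 mm high, fixed on the gate plate beyond the end of the slot it marks, at x = -46 or +46 mm and y = -25 or +25 mm in the selector's frame (which of the four corners varies). Origin: centre of its underside. This is the slot wanted.
- mark_red: red stud, same size and kind of place, marks another corner slot.
- mark_blue: blue stud, same size and kind of place, marks another corner slot.
- mark_white: white stud, same size and kind of place, marks another corner slot.
- fork_roller: loose brown load roller on end, 69 mm in diameter, 59 mm high, left of the selector; origin: centre of its underside. Leave alone.
- key_switch: loose key switch on end, 32 mm in diameter, 75 mm high, in front of the selector; origin: centre of its underside. Leave alone.
- relay_a: loose black cube relay, 27 x 27 x 33 mm, right of the selector; origin: centre of its underside. Leave alone.
- power_pack: fixed hydraulic power pack right of the work, an obstacle: pump with a grey tank 155 mm in diameter on top, 380 mm high in all, between the robot's start and the selector. Origin: on the table; the pack covers about 120 mm to all sides of it. Go over it or round it.
Mind the look-alikes: they are no part of the job. Of the things that look like the selector, the larger one is meant.

How it is judged:
At the end, for the whole second after the job is handed in: The lever stands still, fully home in the slot of the yellow stud: seen from above the stem at the gate plate is less than 26.5 mm from the stud's centre (22 mm at the stop; about 0.28 rad of shift). Roller, key switch and relay lie within 15 mm of where they were (horizontal distance between stem and mark_yellow below 0.0265 m and velocity of joint shift between -0.02 and 0.02 rad/s and velocity of joint select between -0.02 and 0.02 rad/s and distance of each of fork_roller, key_switch, relay_a from where it was at the start of the episode below 0.015 m); the robot touches nothing.
It fails at once if the lever goes into the slot of the red, blue or white stud (horizontal distance between stem and mark_red below 0.028 m or horizontal distance between stem and mark_blue below 0.028 m or horizontal distance between stem and mark_white below 0.028 m).
It fails at once if the lever is gripped or forced: the fingers press on it with more than 30 N (contact force between the fingers and select above 30 N).
It fails at once if the roller, key switch or relay is moved more than 15 mm or lifted (distance of any of fork_roller, key_switch, relay_a from where it was at the start of the episode above 0.015 m).
It also fails if it takes over 61 s, if anything falls off the work surface, if the arm or the gripper's body presses on something with over 40 N, if the wrist force passes 120 N, or if a joint passes its speed limit or range.

ROBOT

A 7-joint arm with a two-finger parallel gripper is mounted at the origin on a cart in front of the work surface, level with it; the furniture and walls round the work are solid. World frame = base frame: x ahead of the robot, y to its left, z up, the work surface at z = 0. Lengths are in m, angles in rad, forces in N, time in s.
With the tool pointing down it reaches from about 0.35 to 0.9 m from the base axis. Payload 19.9 kg.
Tool frame: the origin (TCP) lies midway between the tips of the shut fingers; the grasp point (between the pads) lies 19 mm behind it; z points along the fingers, y is the line along which they close (so a half turn about z gives the same grasp; the last joint's range is limited). The gripper opens to 85 mm and grips with 20 to 120 N. Pads are 22 mm wide; open, the fingers measure 114 mm over their backs; the gripper's body (76 mm by 85 mm) begins 54 mm behind the grasp point. The pads swing forward as they close: fully open they stand 13 mm farther back than shut.
Start: joints at [1.139, 0.417, -0.01, 1.614, 0.005, 1.111, -0.053], TCP at [0.237, -0.578, 0.231] pointing down, gripper open.
Joint ranges: [-2.81, 2.81], [-0.39, 2.02], [-1.27, 1.25], [0.06, 2.57], [-1.19, 4.33], [0.19, 2], [-2.82, 2.82]. Speed limits (rad/s): [1.89, 1.89, 2.39, 2.39, 3.01, 3.01, 3.01].

INTERFACE

Orientations are given as [roll, pitch, yaw] about the fixed x, y, z axes, in that order (R = Rz(yaw) Ry(pitch) Rx(roll)).
In Python, from rig import bot gives the robot as it stands.
- The arm moves only by the tool step_arm, never from a script. Its argument "targets" is a list of rows, each an object with "delta_pos": the shift along the tool's x, y, z in m, a list of three; "turn": the turn, a rotation vector about the tool's x, y, z in degrees, a list of three; "hand": the finger opening in m, from 0 to 0.0854. A call has 1 to 8 rows; each row shifts and turns the commanded pose from where the row before left it, along the tool's axes as they then stand; what a row does not reach is not made up. A row lasts 1/10 s, in which the tool goes at most 50 mm and 8.59 degrees, less where a joint would pass 70% of its speed; a pose out of reach is approached as far as the arm can. A call with a gripper value outside its range is refused whole. The fingers move at their own pace and stop on an object; "force" is the grip in N (left out, the last holds). Time passes only in rows, so rows that do not move let the fingers close. It gives the time, the measured TCP pose, the force, the opening and the grip force at its end, in the units of the state.
- bot.read_state(): the state, without advancing time (a new reading comes with each control period).
- bot.grab_frame(name): name is "side" or "top"; returns (picture, depth): 384x512x3 uint8, red, green, blue; 384x512 float32, m along the optical axis (not along the pixel's ray), 0 where there is no reading.
- bot.get_calibration(name): a dict with "fx", "fy", "cx", "cy" (pixels), "R" (3x3) and "t" (3): a world point X has camera coordinates R X + t. Camera axes: x right, y down, z forward; pixel columns grow to the right and rows downward; lengths in m; the calibration is good to about 2 mm. A picture is of the moment at which its call begins. get_calibration takes no time and is no camera call.
- bot.job_done(): hands the job in; it is judged then, once.
The state is a dict: "clock": time; "qpos": joint angles; "qd": joint speeds; "joint_efforts": joint torques, N m; "eef_pos": TCP position; "orientation": TCP orientation; "contact_force": force on the tool from outside, world axes, zero at the start; "moment": the same for the moment, N m; "finger_gap": opening from 0.0 (shut) to 1.0 (fully open); "finger_force": force on a finger pad.
Only numpy, scipy, OpenCV 4.12 (cv2) and the standard library are available. Lean on these libraries where they do the work, as an engineer would, in place of code of your own. Each camera call takes 0.05 s, during which the arm holds its last target. There are 200 camera calls.

## Working session

There is one attempt and no reset: what is moved stays moved. The work goes in short steps, Python scripts to look and compute and a tool call to move; the robot and the scene stay as the last step left them, time stands still between calls to the robot, and variables do not carry over. Pictures are saved under pics/ and viewed, at most 10 in all, crops included, and the job is handed in when it is done.

Besides the shell and the picture viewer there is one more tool, called after ">>>" as name(argument=value, ...), one argument or row to a line, values as JSON. step_arm: Moves the arm, as the interface text tells. Its arguments: {"type":"object","properties":{"targets":{"type":"array"},"force":{"type":"number"}},"required":["targets"]}

```bash
mkdir -p pics; ls
cat > h.py <<'E'
import numpy as np, cv2
from rig import bot
def grab(n):
    p,d=bot.grab_frame(n); return p,d,bot.get_calibration(n)
def world(u,v,z,c):
    P=np.array([(u-c['cx'])/c['fx']*z,(v-c['cy'])/c['fy']*z,z]); return np.array(c['R']).T@(P-np.array(c['t']))
def pc(d,c):
    v,u=np.mgrid[:d.shape[0],:d.shape[1]]
    P=np.stack([(u-c['cx'])/c['fx']*d,(v-c['cy'])/c['fy']*d,d],-1)
    return (P-np.array(c['t']))@np.array(c['R'])
def pix(X,c):
    q=np.array(c['R'])@np.array(X)+np.array(c['t']); return c['fx']*q[0]/q[2]+c['cx'],c['fy']*q[1]/q[2]+c['cy']
E
python3 - <<'E'
from h import *
for n in('top','side'):
    p,d,c=grab(n); cv2.imwrite(f'pics/{n}0.png',p[...,::-1]); np.savez(f'{n}0.npz',p=p,d=d)
    print(n,c)
print(bot.read_state())
E
```

```text
pics
top {'fx': 484.36308356654314, 'fy': 484.36308356654314, 'cx': 259.1219595531424, 'cy': 193.96482256760876, 'R': array([[-0.00448464, -0.99963168,  0.02676541],
       [-0.99594727,  0.0020606 , -0.0899155 ],
       [ 0.08982723, -0.02706018, -0.99558968]]), 't': array([0.09693741, 0.5336013 , 1.30952924])}
side {'fx': 361.3131602989951, 'fy': 361.3131602989951, 'cx': 253.1502103769636, 'cy': 185.8453541725741, 'R': array([[-0.43668992, -0.89961143,  0.00109368],
       [-0.42033432,  0.20296378, -0.88437818],
       [ 0.79537474, -0.38665874, -0.4667698 ]]), 't': array([0.34348272, 0.30177487, 0.52374928])}
{'clock': 0.1, 'qpos': array([ 1.13947612,  0.41790446, -0.01027691,  1.61410637,  0.00472101,
        1.11066042, -0.05298935]), 'qd': array([-0.00302462, -0.00202388, -0.00116925, -0.00177414, -0.00028955,
       -0.00097041, -0.00092585]), 'joint_efforts': array([-7.95644928e-05, -8.65820503e+01,  6.78955894e-01, -4.35639024e+01,
        1.89397432e-02,  4.90696606e-03,  7.86897118e-06]), 'eef_pos': array([ 0.2373737 , -0.57784759,  0.23073227]), 'orientation': array([-3.14054247e+00,  1.12775220e-04,  3.89824367e-01]), 'contact_force': array([0.73774786, 0.40704794, 0.38243109]), 'moment': array([ 0.00342859,  0.01665864, -0.03969276]), 'finger_force': 0.0, 'finger_gap': 1.0004388794815688}
```

View pics/top0.png

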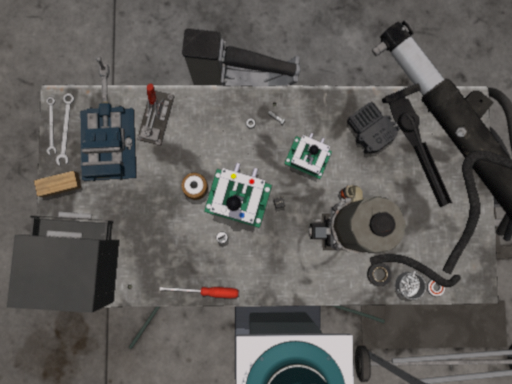

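View pics/side0.png

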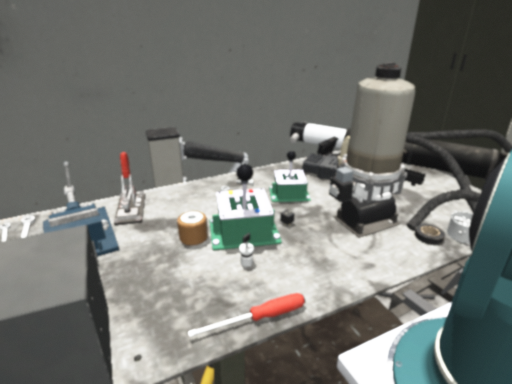

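The top view shows the large selector near (238,195). Its rods point up (+x), the knob is at (234,203), and the studs are yellow (233,176), red (252,182) and blue (243,214). The power pack is at (368,225), and the smaller look-alike is at (310,155).

Run:
```python
from h import *
f=np.load('top0.npz');p,d=f['p'],f['d'];c=bot.get_calibration('top')
W=pc(d,c); hsv=cv2.cvtColor(p,cv2.COLOR_RGB2HSV).astype(int); H,S,V=[hsv[...,i] for i in range(3)]
roi=np.zeros(d.shape,bool); roi[160:232,198:278]=1
v,u=np.mgrid[:384,:512]
def ray(uu,vv,z):
    a=world(uu,vv,1,c);b=world(uu,vv,2,c);s=(z-a[2])/(b[2]-a[2]);return a+s*(b-a)
for n,m in dict(yel=(H>20)&(H<35)&(S>120)&(V>120),red=((H<8)|(H>172))&(S>120)&(V>100),blue=(H>100)&(H<130)&(S>100)).items():
    m=m&roi&(W[...,2]>.07)&(W[...,2]<.1); 
    if m.sum(): print(n,m.sum(),u[m].mean(),v[m].mean(),ray(u[m].mean(),v[m].mean(),.088),W[m].mean(0))
m=roi&(W[...,2]>.08)&(W[...,2]<.092)
r=cv2.minAreaRect(np.float32(W[m][:,:2])); print('plate',r,np.median(W[m][:,2]))
m=roi&(W[...,2]>.135); print('knob',m.sum(),W[m].mean(0),W[m].max(0),W[m].min(0))
k=ray(u[m].mean(),v[m].mean(),.168);print(k)
for n,b in dict(roller=(178,210,170,202),key=(212,232,228,248),relay=(272,288,196,212)).items():
    a=W[b[2]:b[3],b[0]:b[1]].reshape(-1,3); a=a[(a[:,2]>.022)&(a[:,2]<.08)]
    print(n,len(a),a.min(0),a.max(0))
a=W[190:260,310:410].reshape(-1,3);a=a[a[:,2]>.1];print('pack',a.min(0),a.max(0))
img=cv2.resize(p[150:250,180:300],None,fx=6,fy=6,interpolation=cv2.INTER_CUBIC)[...,::-1]; cv2.imwrite('pics/crop.png',img)
```

```text
yel 19 233.0 175.78947368421052 [0.57598873 0.1652184  0.088     ] [0.57606588 0.1652354  0.08739701]
red 18 251.27777777777777 181.11111111111111 [0.56188936 0.11737085 0.088     ] [0.56207735 0.11735385 0.08639666]
blue 18 241.38888888888889 214.66666666666666 [0.47402602 0.14337237 0.088     ] [0.47408358 0.14338351 0.08676885]
plate ((0.5263321399688721, 0.15336504578590393), (0.11767344921827316, 0.11795912683010101), 73.73760986328125) 0.08483172148101245
knob 214 [0.48945394 0.15753869 0.31163   ] [0.51762113 0.17966495 1.34913826] [0.4142421  0.13123826 0.17083958]
[0.50384469 0.16131891 0.168     ]
roller 524 [0.52206771 0.23598909 0.02274914] [0.59139941 0.30314612 0.06597579]
key 110 [0.40301431 0.18242977 0.03491573] [0.43256656 0.21239172 0.07915989]
relay 98 [0.49709304 0.02422658 0.02362213] [0.52749653 0.05494916 0.03945883]
pack [ 0.37566027 -0.20621696  0.100287  ] [0.53590512 0.13123826 1.34913826]
```

View pics/crop.png

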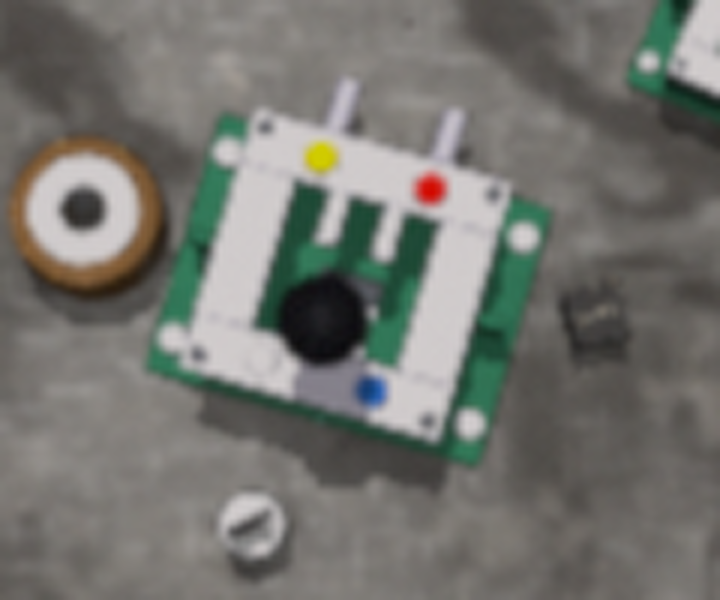

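>>> step_arm(
  targets=[
    {"delta_pos": [0,0,-0.034],"turn": [0,0,-7.34],"hand": 0},
    {"delta_pos": [0,0,-0.034],"turn": [0,0,-7.34],"hand": 0},
    {"delta_pos": [0,0,-0.034],"turn": [0,0,-7.34],"hand": 0},
    {"delta_pos": [0,0,-0.034],"turn": [0,0,-7.34],"hand": 0},
    {"delta_pos": [0,0,-0.034],"turn": [0,0,-7.34],"hand": 0},
    {"delta_pos": [0,0,-0.034],"turn": [0,0,-7.34],"hand": 0},
    {"delta_pos": [0,0,-0.034],"turn": [0,0,-7.34],"hand": 0},
    {"delta_pos": [0,0,0],"turn": [0,0,0],"hand": 0},
  ],
)

```text
clock: 0.9
eef_pos: [0.2378, -0.5787, 0.4736]
orientation: [3.138, 0.004, 1.291]
contact_force: [0.2, -0.3, 0.3]
finger_gap: -0.003
finger_force: 0.0
```

Run:
```python
from h import *
f=np.load('top0.npz');p,d=f['p'],f['d'];c=bot.get_calibration('top');W=pc(d,c)
a=W[190:260,310:410].reshape(-1,3);a=a[(a[:,2]>.05)&(a[:,2]<.6)];print('pack',a.min(0),a.max(0),np.median(a,0))
f=np.load('side0.npz');d=f['d'];c=bot.get_calibration('side');W=pc(d,c)
a=W[155:180,236:256].reshape(-1,3)
print(W[172,245],W[165:180,245,2].round(3),W[172,238:253].round(3)[:, :2].tolist())
```

```text
pack [ 0.35560934 -0.29686628  0.05003096] [ 0.54148605 -0.02961997  0.38940035] [ 0.44031043 -0.12066578  0.34251772]
[0.48314776 0.16652045 0.18267041] [0.193 0.193 0.192 0.189 0.188 0.186 0.185 0.183 0.181 0.178 0.177 0.174
 0.171 0.169 0.167] [[0.495, 0.178], [0.492, 0.177], [0.488, 0.176], [0.488, 0.173], [0.486, 0.172], [0.484, 0.171], [0.484, 0.168], [0.483, 0.167], [0.482, 0.165], [0.482, 0.162], [0.482, 0.16], [0.481, 0.158], [0.482, 0.156], [0.483, 0.153], [0.485, 0.149]]
```

>>> step_arm(
  targets=[
    {"delta_pos": [0.045,0.015,0],"turn": [0,0,0],"hand": 0},
    {"delta_pos": [0.045,0.015,0],"turn": [0,0,0],"hand": 0},
    {"delta_pos": [0.045,0.015,0],"turn": [0,0,0],"hand": 0},
    {"delta_pos": [0.048,0,0],"turn": [0,0,0],"hand": 0},
    {"delta_pos": [0.048,0,0],"turn": [0,0,0],"hand": 0},
    {"delta_pos": [0.048,0,0],"turn": [0,0,0],"hand": 0},
    {"delta_pos": [0.048,0,0],"turn": [0,0,0],"hand": 0},
    {"delta_pos": [0.048,0,0],"turn": [0,0,0],"hand": 0},
  ],
)

```text
clock: 1.7
eef_pos: [0.3858, -0.2287, 0.4688]
orientation: [-3.141, 0.0, 1.286]
contact_force: [1.8, -0.3, 0.9]
finger_gap: 0.005
finger_force: 0.0
```

>>> step_arm(
  targets=[
    {"delta_pos": [0.048,0,0],"turn": [0,0,0],"hand": 0},
    {"delta_pos": [0.048,0,0],"turn": [0,0,0],"hand": 0},
    {"delta_pos": [0.048,0,0],"turn": [0,0,0],"hand": 0},
    {"delta_pos": [0.045,-0.015,0],"turn": [0,0,0],"hand": 0},
    {"delta_pos": [0.045,-0.015,0],"turn": [0,0,0],"hand": 0},
    {"delta_pos": [0.045,-0.015,0],"turn": [0,0,0],"hand": 0},
    {"delta_pos": [0.045,0,0],"turn": [0,0,0],"hand": 0},
    {"delta_pos": [0,0,0],"turn": [0,0,0],"hand": 0},
  ],
)

```text
clock: 2.5
eef_pos: [0.4332, 0.0979, 0.4691]
orientation: [-3.141, -0.001, 1.293]
contact_force: [-0.5, -0.6, -0.5]
finger_gap: -0.001
finger_force: 0.0
```

```bash
cat >> h.py <<'E'
Y=-0.2845; C=np.array([.5255,.154]); E=np.array([[np.cos(Y),np.sin(Y)],[-np.sin(Y),np.cos(Y)]])
def loc(P): return E@(np.array(P)[:2]-C)
def st():
    s=bot.read_state(); print(s['clock'],'tcp local',loc(s['eef_pos']).round(4),'z',s['eef_pos'][2].round(4),'rpy',s['orientation'].round(4),'F',s['contact_force'].round(1),'q',s['qpos'].round(2))
E
python3 -c "
from h import *
st()"
```

```text
2.5 tcp local [-0.0728 -0.0797] z 0.4691 rpy [-3.1414e+00 -9.0000e-04  1.2928e+00] F [-0.5 -0.6 -0.5] q [ 0.58 -0.04 -0.83  1.63 -0.03  1.54 -0.52]
```

>>> step_arm(
  targets=[
    {"delta_pos": [0.04,-0.008,0],"turn": [0,0,0],"hand": 0},
    {"delta_pos": [0.04,-0.008,0.02],"turn": [0,0,0.3],"hand": 0},
    {"delta_pos": [0,0,0.045],"turn": [0,0,0],"hand": 0},
    {"delta_pos": [0,0,0.045],"turn": [0,0,0],"hand": 0},
    {"delta_pos": [0,0,0.045],"turn": [0,0,0],"hand": 0},
    {"delta_pos": [0,0,0.045],"turn": [0,0,0],"hand": 0},
    {"delta_pos": [0,0,0.03],"turn": [0,0,0],"hand": 0},
    {"delta_pos": [0,0,0],"turn": [0,0,0],"hand": 0},
  ],
)

```text
clock: 3.3
eef_pos: [0.4387, 0.1731, 0.236]
orientation: [-3.136, 0.003, 1.281]
contact_force: [0.7, 0.6, 0.2]
finger_gap: 0.003
finger_force: 0.0
```

```bash
python3 -c "
from h import *
st()"
```

```text
3.3 tcp local [-0.0887 -0.0061] z 0.236 rpy [-3.1358e+00  2.6000e-03  1.2812e+00] F [0.7 0.6 0.2] q [ 0.38  0.24 -0.93  1.95  0.21  1.06 -0.93]
```

>>> step_arm(
  targets=[
    {"delta_pos": [0.006,0,0.04],"turn": [0,0,0],"hand": 0},
    {"delta_pos": [0,0,0.04],"turn": [0,0,0],"hand": 0},
    {"delta_pos": [0,0,0],"turn": [0,0,0],"hand": 0},
    {"delta_pos": [0,0,0],"turn": [0,0,0],"hand": 0},
  ],
)

```text
clock: 3.7
eef_pos: [0.4428, 0.1803, 0.161]
orientation: [-3.142, -0.0, 1.281]
contact_force: [-0.2, 0.2, 0.3]
finger_gap: -0.0
finger_force: 0.0
```

```bash
python3 -c "
from h import *
st()
a=grab('top')[0][130:260,170:310];b=grab('side')[0][130:260,180:320]
cv2.imwrite('pics/p1.png',cv2.resize(np.hstack([a,b]),(784,364),interpolation=cv2.INTER_CUBIC)[...,::-1])"
```

```text
3.7 tcp local [-0.0867  0.002 ] z 0.161 rpy [-3.1416e+00 -5.0000e-04  1.2814e+00] F [-0.2  0.2  0.3] q [ 0.3   0.36 -0.88  2.02  0.35  0.92 -1.06]
```

View pics/p1.png

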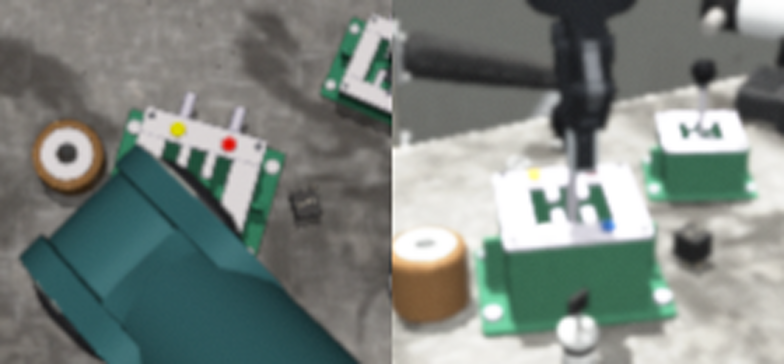

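>>> step_arm(
  targets=[
    {"delta_pos": [-0.002,0.008,0],"turn": [0,0,0.3],"hand": 0},
    {"delta_pos": [0,0.008,0],"turn": [0,0,0],"hand": 0},
    {"delta_pos": [0,0.008,0],"turn": [0,0,0],"hand": 0},
    {"delta_pos": [0,0.006,0],"turn": [0,0,0],"hand": 0},
    {"delta_pos": [0,0,0],"turn": [0,0,0],"hand": 0},
  ],
)

```text
clock: 4.3
eef_pos: [0.4711, 0.1691, 0.1593]
orientation: [-3.141, -0.0, 1.275]
contact_force: [-1.1, 0.5, 0.5]
finger_gap: -0.0
finger_force: 0.6
```

```bash
cat >> h.py <<'E'
def stem(z0=.1,z1=.14,show=None):
    p,d,c=grab('side')
    # grey stem points by height band from depth, in local frame
    W=pc(d,c); m=(d>0)&(W[...,2]>z0)&(W[...,2]<z1)
    L=(W[...,:2]-C)@E.T; m&=(abs(L)<.05).all(-1)
    q=np.c_[L[m],W[m][:,2]]
    for a in np.arange(z0,z1,.01):
        k=q[(q[:,2]>=a)&(q[:,2]<a+.01)]
        if len(k): print('z %.3f n %d med'%(a+.005,len(k)),np.median(k[:,:2],0).round(4))
    return p
E
python3 -c "
from h import *
st(); stem(.09,.15)"
```

```text
4.3 tcp local [-0.0565 -0.0008] z 0.1593 rpy [-3.1411e+00 -3.0000e-04  1.2754e+00] F [-1.1  0.5  0.5] q [ 0.3   0.4  -0.85  1.97  0.38  0.94 -1.03]
z 0.095 n 19 med [-0.0157 -0.0005]
z 0.105 n 13 med [-0.0185 -0.0026]
z 0.115 n 15 med [-0.0191 -0.0007]
z 0.125 n 17 med [-0.0207 -0.0007]
z 0.135 n 11 med [-0.0217 -0.0023]
z 0.145 n 1 med [-0.027   0.0002]
```

>>> step_arm(
  targets=[
    {"delta_pos": [0,0.004,0],"turn": [0,0,0],"hand": 0},
    {"delta_pos": [0,0.004,0],"turn": [0,0,0],"hand": 0},
    {"delta_pos": [0,0.004,0],"turn": [0,0,0],"hand": 0},
    {"delta_pos": [0,0.004,0],"turn": [0,0,0],"hand": 0},
    {"delta_pos": [0,0.004,0],"turn": [0,0,0],"hand": 0},
    {"delta_pos": [0,0.003,0],"turn": [0,0,0],"hand": 0},
    {"delta_pos": [0,0,0],"turn": [0,0,0],"hand": 0},
  ],
)

```text
clock: 5.05
eef_pos: [0.4929, 0.1624, 0.1592]
orientation: [-3.142, -0.0, 1.276]
contact_force: [-2.0, -0.3, 0.6]
finger_gap: -0.003
finger_force: 0.9
```

```bash
python3 -c "
from h import *
st(); stem(.09,.15)"
```

```text
5.05 tcp local [-0.0337 -0.0011] z 0.1592 rpy [-3.1415e+00 -2.0000e-04  1.2757e+00] F [-2.  -0.3  0.6] q [ 0.3   0.44 -0.84  1.92  0.39  0.95 -1.02]
z 0.095 n 20 med [-0.0048 -0.0002]
z 0.105 n 15 med [-0.006  -0.0023]
z 0.115 n 15 med [-0.0058 -0.0005]
z 0.125 n 15 med [-0.0055 -0.0026]
z 0.135 n 16 med [-0.0056 -0.0015]
z 0.145 n 3 med [-0.0067 -0.0004]
```

>>> step_arm(
  targets=[
    {"delta_pos": [0,-0.025,0],"turn": [0,0,0],"hand": 0},
    {"delta_pos": [-0.03,-0.005,0],"turn": [0,0,0.5],"hand": 0},
    {"delta_pos": [-0.035,0,0],"turn": [0,0,0],"hand": 0},
    {"delta_pos": [0,0.03,0],"turn": [0,0,0],"hand": 0},
    {"delta_pos": [0,0.033,0],"turn": [0,0,0],"hand": 0},
    {"delta_pos": [0,0,0],"turn": [0,0,0],"hand": 0},
  ],
)

```text
clock: 5.7
eef_pos: [0.5077, 0.0884, 0.1592]
orientation: [3.14, -0.001, 1.264]
contact_force: [-0.4, -0.1, 0.7]
finger_gap: -0.002
finger_force: 0.0
```

```bash
python3 -c "
from h import *
st(); stem(.09,.15)"
```

```text
5.7 tcp local [ 0.0014 -0.0679] z 0.1592 rpy [ 3.1404e+00 -9.0000e-04  1.2636e+00] F [-0.4 -0.1  0.7] q [ 0.44  0.42 -0.82  1.93  0.38  0.94 -0.87]
z 0.095 n 17 med [-0.0044 -0.0004]
z 0.105 n 17 med [-0.0052 -0.0024]
z 0.115 n 14 med [-0.0052 -0.0005]
z 0.125 n 16 med [-0.0057 -0.0015]
z 0.135 n 16 med [-0.0061 -0.0017]
z 0.145 n 16 med [-0.0059 -0.0019]
```

>>> step_arm(
  targets=[
    {"delta_pos": [0.015,0,0],"turn": [0,0,-1.3],"hand": 0},
    {"delta_pos": [0.013,-0.001,0],"turn": [0,0,0],"hand": 0},
    {"delta_pos": [0.008,0,0],"turn": [0,0,0],"hand": 0},
    {"delta_pos": [0.008,0,0],"turn": [0,0,0],"hand": 0},
    {"delta_pos": [0.008,0,0],"turn": [0,0,0],"hand": 0},
    {"delta_pos": [0.008,0,0],"turn": [0,0,0],"hand": 0},
    {"delta_pos": [0,0,0],"turn": [0,0,0],"hand": 0},
  ],
)

```text
clock: 6.45
eef_pos: [0.5207, 0.1494, 0.1593]
orientation: [-3.141, -0.001, 1.291]
contact_force: [-0.6, -0.8, 0.6]
finger_gap: -0.002
finger_force: 0.4
```

```bash
python3 -c "
from h import *
st(); stem(.09,.15)"
```

```text
6.45 tcp local [-0.0033 -0.0058] z 0.1593 rpy [-3.1414e+00 -5.0000e-04  1.2911e+00] F [-0.6 -0.8  0.6] q [ 0.31  0.47 -0.82  1.87  0.41  0.98 -0.97]
z 0.095 n 21 med [-0.0043  0.0095]
z 0.105 n 15 med [-0.0047  0.0118]
z 0.115 n 17 med [-0.0054  0.0135]
z 0.125 n 18 med [-0.0051  0.0135]
z 0.135 n 17 med [-0.0057  0.0174]
z 0.145 n 16 med [-0.006   0.0176]
```

>>> step_arm(
  targets=[
    {"delta_pos": [0.006,0,0],"turn": [0,0,0],"hand": 0},
    {"delta_pos": [0.006,0,0],"turn": [0,0,0],"hand": 0},
    {"delta_pos": [0.006,0,0],"turn": [0,0,0],"hand": 0},
    {"delta_pos": [0.006,0,0],"turn": [0,0,0],"hand": 0},
    {"delta_pos": [0.004,0,0],"turn": [0,0,0],"hand": 0},
    {"delta_pos": [0,0,0],"turn": [0,0,0],"hand": 0},
  ],
)

```text
clock: 7.1
eef_pos: [0.5285, 0.1759, 0.1593]
orientation: [-3.141, -0.001, 1.291]
contact_force: [-1.2, -2.0, -0.9]
finger_gap: -0.001
finger_force: 0.5
```

```bash
python3 -c "
from h import *
st(); stem(.09,.15)"
```

```text
7.1 tcp local [-0.0033  0.0219] z 0.1593 rpy [-3.1415e+00 -5.0000e-04  1.2909e+00] F [-1.2 -2.  -0.9] q [ 0.26  0.5  -0.81  1.83  0.43  0.99 -1.02]
z 0.095 n 16 med [-0.0046  0.0232]
z 0.105 n 18 med [-0.0045  0.0274]
z 0.115 n 15 med [-0.0053  0.0317]
z 0.125 n 18 med [-0.0055  0.0338]
z 0.135 n 18 med [-0.0064  0.0378]
z 0.145 n 19 med [-0.0086  0.0424]
```

>>> step_arm(
  targets=[
    {"delta_pos": [0.003,0,0],"turn": [0,0,0],"hand": 0},
    {"delta_pos": [0.003,0,0],"turn": [0,0,0],"hand": 0},
    {"delta_pos": [0,0,0],"turn": [0,0,0],"hand": 0},
  ],
)

```text
clock: 7.45
eef_pos: [0.5301, 0.1811, 0.1593]
orientation: [-3.141, -0.0, 1.29]
contact_force: [-1.0, -2.0, -1.4]
finger_gap: 0.001
finger_force: 1.1
```

```bash
python3 -c "
from h import *
st(); stem(.09,.15)"
```

```text
7.45 tcp local [-0.0032  0.0273] z 0.1593 rpy [-3.1415e+00 -1.0000e-04  1.2902e+00] F [-1.  -2.  -1.4] q [ 0.24  0.51 -0.81  1.82  0.43  1.   -1.02]
z 0.095 n 19 med [-0.005   0.0254]
z 0.105 n 18 med [-0.0048  0.0307]
z 0.115 n 21 med [-0.0053  0.0345]
z 0.125 n 15 med [-0.005   0.0383]
z 0.135 n 17 med [-0.0059  0.0403]
z 0.145 n 17 med [-0.0086  0.0444]
```

>>> step_arm(
  targets=[
    {"delta_pos": [0.002,0,0],"turn": [0,0,0],"hand": 0},
    {"delta_pos": [0.001,0,0],"turn": [0,0,0],"hand": 0},
    {"delta_pos": [0,0,0],"turn": [0,0,0],"hand": 0},
  ],
)

```text
clock: 7.8
eef_pos: [0.5308, 0.1833, 0.159]
orientation: [-3.141, 0.001, 1.29]
contact_force: [-1.4, -5.3, -2.1]
finger_gap: -0.002
finger_force: 2.8
```

```bash
python3 -c "
from h import *
st(); stem(.09,.15)"
```

```text
7.8 tcp local [-0.0032  0.0296] z 0.159 rpy [-3.1410e+00  1.1000e-03  1.2897e+00] F [-1.4 -5.3 -2.1] q [ 0.24  0.51 -0.81  1.82  0.43  1.   -1.03]
z 0.095 n 17 med [-0.0045  0.0277]
z 0.105 n 16 med [-0.0054  0.032 ]
z 0.115 n 18 med [-0.0056  0.0342]
z 0.125 n 19 med [-0.0056  0.0383]
z 0.135 n 19 med [-0.0058  0.0424]
z 0.145 n 15 med [-0.0087  0.0444]
```

>>> step_arm(
  targets=[
    {"delta_pos": [-0.035,0,0],"turn": [0,0,0],"hand": 0},
    {"delta_pos": [-0.005,-0.034,0],"turn": [0,0,0],"hand": 0},
    {"delta_pos": [0,-0.034,0],"turn": [0,0,0],"hand": 0},
    {"delta_pos": [0.035,0,0.005],"turn": [0,0,0],"hand": 0},
    {"delta_pos": [0.031,0,0.005],"turn": [0,0,0],"hand": 0},
    {"delta_pos": [0,0,0],"turn": [0,0,0],"hand": 0},
  ],
)

```text
clock: 8.45
eef_pos: [0.473, 0.2317, 0.1495]
orientation: [3.142, -0.003, 1.294]
contact_force: [-0.4, -0.3, 0.5]
finger_gap: 0.001
finger_force: 0.0
```

```bash
python3 -c "
from h import *
st(); p=stem(.09,.15)"
```

```text
8.45 tcp local [-0.0722  0.0599] z 0.1495 rpy [ 3.1416e+00 -3.1000e-03  1.2937e+00] F [-0.4 -0.3  0.5] q [ 0.16  0.47 -0.84  1.91  0.43  0.94 -1.16]
z 0.095 n 19 med [-0.0051  0.0256]
z 0.105 n 17 med [-0.0046  0.032 ]
z 0.115 n 18 med [-0.0051  0.034 ]
z 0.125 n 14 med [-0.0056  0.0362]
z 0.135 n 10 med [-0.0063  0.039 ]
z 0.145 n 2 med [-0.0044  0.0397]
```

>>> step_arm(
  targets=[
    {"delta_pos": [-0.004,0.015,0],"turn": [0,0,0.4],"hand": 0},
    {"delta_pos": [0,0.013,0],"turn": [0,0,0],"hand": 0},
    {"delta_pos": [0,0.007,0],"turn": [0,0,0],"hand": 0},
    {"delta_pos": [0,0.007,0],"turn": [0,0,0],"hand": 0},
    {"delta_pos": [0,0.007,0],"turn": [0,0,0],"hand": 0},
    {"delta_pos": [0,0.006,0],"turn": [0,0,0],"hand": 0},
    {"delta_pos": [0,0,0],"turn": [0,0,0],"hand": 0},
  ],
)

```text
clock: 9.2
eef_pos: [0.5251, 0.2079, 0.1492]
orientation: [-3.141, -0.0, 1.282]
contact_force: [-1.8, -0.3, 1.2]
finger_gap: 0.0
finger_force: 0.6
```

```bash
python3 -c "
from h import *
st(); p=stem(.09,.15)"
```

```text
9.2 tcp local [-0.0155  0.0516] z 0.1492 rpy [-3.1415e+00 -1.0000e-04  1.2824e+00] F [-1.8 -0.3  1.2] q [ 0.19  0.53 -0.81  1.82  0.45  0.99 -1.09]
z 0.095 n 20 med [0.0049 0.0277]
z 0.105 n 18 med [0.0068 0.0308]
z 0.115 n 15 med [0.0066 0.035 ]
z 0.125 n 22 med [0.0075 0.038 ]
z 0.135 n 8 med [0.0082 0.0413]
```

Shifting freely, on the right rail; continue.

>>> step_arm(
  targets=[
    {"delta_pos": [0.001,0.006,0],"turn": [0,0,0],"hand": 0},
    {"delta_pos": [0.001,0.006,0],"turn": [0,0,0],"hand": 0},
    {"delta_pos": [0,0.006,0],"turn": [0,0,0],"hand": 0},
    {"delta_pos": [0,0.006,0],"turn": [0,0,0],"hand": 0},
    {"delta_pos": [0,0.004,0],"turn": [0,0,0],"hand": 0},
    {"delta_pos": [0,0,0],"turn": [0,0,0],"hand": 0},
  ],
)

```text
clock: 9.85
eef_pos: [0.5525, 0.2021, 0.1492]
orientation: [3.142, -0.0, 1.283]
contact_force: [-1.8, 0.7, -0.9]
finger_gap: 0.003
finger_force: 0.6
```

```bash
python3 -c "
from h import *
st(); p=stem(.09,.15)"
```

```text
9.85 tcp local [0.0124 0.0538] z 0.1492 rpy [ 3.1416e+00 -5.0000e-04  1.2825e+00] F [-1.8  0.7 -0.9] q [ 0.19  0.57 -0.79  1.76  0.47  1.01 -1.07]
z 0.095 n 25 med [0.0197 0.0276]
z 0.105 n 17 med [0.0227 0.0316]
z 0.115 n 22 med [0.0255 0.0354]
z 0.125 n 20 med [0.029  0.0393]
z 0.135 n 12 med [0.0308 0.0424]
z 0.145 n 2 med [0.0344 0.0381]
```

>>> step_arm(
  targets=[
    {"delta_pos": [0,0.004,0],"turn": [0,0,0],"hand": 0},
    {"delta_pos": [0,0.003,0],"turn": [0,0,0],"hand": 0},
    {"delta_pos": [0,0,0],"turn": [0,0,0],"hand": 0},
  ],
)

```text
clock: 10.2
eef_pos: [0.559, 0.2001, 0.1493]
orientation: [3.142, -0.0, 1.283]
contact_force: [-1.8, 0.4, -1.9]
finger_gap: 0.001
finger_force: 0.7
```

```bash
python3 -c "
from h import *
st(); p=stem(.09,.15)"
```

```text
10.2 tcp local [0.0192 0.0537] z 0.1493 rpy [ 3.1415e+00 -2.0000e-04  1.2827e+00] F [-1.8  0.4 -1.9] q [ 0.19  0.57 -0.79  1.75  0.47  1.02 -1.06]
z 0.095 n 23 med [0.0236 0.029 ]
z 0.105 n 18 med [0.0266 0.0323]
z 0.115 n 20 med [0.0305 0.0372]
z 0.125 n 19 med [0.0337 0.0392]
z 0.135 n 16 med [0.0366 0.0432]
z 0.145 n 1 med [0.0408 0.0376]
```

>>> step_arm(
  targets=[
    {"delta_pos": [0,0.002,0],"turn": [0,0,0],"hand": 0},
    {"delta_pos": [0,0,0],"turn": [0,0,0],"hand": 0},
  ],
)

```text
clock: 10.45
eef_pos: [0.5607, 0.1996, 0.1493]
orientation: [-3.142, -0.0, 1.283]
contact_force: [-1.9, 2.0, -1.0]
finger_gap: -0.002
finger_force: 0.8
```

>>> step_arm(
  targets=[
    {"delta_pos": [0,-0.03,0],"turn": [0,0,0],"hand": 0},
    {"delta_pos": [0,-0.045,0],"turn": [0,0,0],"hand": 0},
    {"delta_pos": [0,-0.02,-0.04],"turn": [0,0,0],"hand": 0},
    {"delta_pos": [0,0,-0.045],"turn": [0,0,0],"hand": 0},
    {"delta_pos": [0,0,-0.045],"turn": [0,0,0],"hand": 0},
    {"delta_pos": [0,0,-0.045],"turn": [0,0,0],"hand": 0},
    {"delta_pos": [0,0,0],"turn": [0,0,0],"hand": 0},
    {"delta_pos": [0,0,0],"turn": [0,0,0],"hand": 0},
  ],
)

```text
clock: 11.25
eef_pos: [0.4699, 0.2266, 0.3251]
orientation: [3.139, -0.001, 1.283]
contact_force: [-0.2, 0.8, 0.3]
finger_gap: 0.001
finger_force: 0.0
```

```bash
python3 -c "
from h import *
st();p=stem(.09,.15)
a=grab('top')[0][130:260,170:310];b=p[130:260,180:320]
cv2.imwrite('pics/p2.png',cv2.resize(np.hstack([a,b]),(784,364),interpolation=cv2.INTER_CUBIC)[...,::-1])"
```

```text
11.25 tcp local [-0.0737  0.054 ] z 0.3251 rpy [ 3.1393e+00 -7.0000e-04  1.2825e+00] F [-0.2  0.8  0.3] q [ 0.3   0.26 -0.95  1.73  0.22  1.27 -0.99]
z 0.095 n 20 med [0.0252 0.0291]
z 0.105 n 20 med [0.0285 0.0319]
z 0.115 n 21 med [0.0321 0.0371]
z 0.125 n 17 med [0.0359 0.0392]
z 0.135 n 20 med [0.0379 0.0429]
z 0.145 n 21 med [0.0377 0.0445]
```

View pics/p2.png

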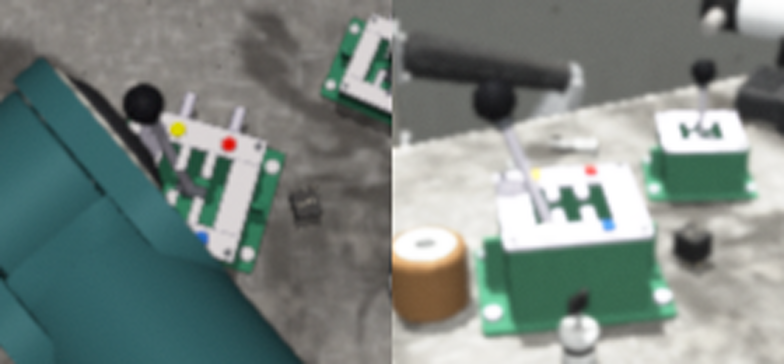

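The lever leans into the yellow slot: its stem sits just short of the yellow stud at (178,130) in the top view, at a shift of about 0.33 rad. The hand is clear and the neighbouring parts are where they were.

```bash
python3 -c "
from h import *
print(bot.job_done())"
```

```text
the job is handed in; nothing more can be done
None
```

I pushed the lever fully home in the yellow slot (about 0.33 rad of shift, stop at 0.344), with the hand clear and the parts around it undisturbed, and handed the job in at about 11 s; no verdict was shown.

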